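# Rebuild the spindle stack of the sample mill

## Robot

A 7-joint arm with a two-finger parallel gripper is mounted at the origin on a cart in front of the work surface, level with it; the furniture and walls round the work are solid. World frame = base frame: x ahead of the robot, y to its left, z up, the work surface at z = 0. Lengths are in m, angles in rad, forces in N, time in s.
With the tool pointing down it reaches from about 0.4 to 0.875 m from the base axis. Payload 6.5 kg.
Tool frame: the origin (TCP) lies where the fingers leave the gripper's body, on its centre line; the fingertips stand 73 mm ahead of it and the grasp point (between the pads) lies 54 mm ahead of it (r.tip_extent is the distance from the TCP to the fingertips, in m); z points along the fingers, y is the line along which they close (so a half turn about z gives the same grasp; the last joint's range is limited). The gripper opens to 85 mm and grips with 20 to 120 N. Pads are 22 mm wide; open, the fingers measure 114 mm over their backs; the gripper's body (76 mm by 85 mm) begins 54 mm behind the grasp point. The pads swing forward as they close: fully open they stand 13 mm farther back than shut.
Start: joints at [1.257, 0.536, -0.004, 1.538, 0.003, 1.067, -0.071], TCP at [0.159, -0.63, 0.304] pointing down, gripper open.
Joint ranges: [-2.7, 2.7], [-0.37, 2.16], [-1.27, 1.26], [0.24, 2.4], [-1.31, 4.45], [0.19, 1.91], [-2.76, 2.76]. Speed limits (rad/s): [2.39, 2.39, 3.14, 3.14, 3.14, 3.14, 3.14].

## Interface

Orientations are given as a unit quaternion [x, y, z, w].
In Python, from plant import r gives the robot as it stands. The module is installed in compiled form; this text tells all that it offers.
- The arm moves only by the tool move_arm, never from a script. Its argument "targets" is one flat list of numbers, 6 for each row, row after row: the shift along the tool's x, y, z in cm, then the turn, a rotation vector about the tool's x, y, z in degrees. In form: [dx, dy, dz, ax, ay, az, dx, dy, dz, ax, ay, az, ...]. A call has 1 to 5 rows; each row shifts and turns the commanded pose from where the row before left it, along the tool's axes as they then stand; what a row does not reach is not made up. A row lasts 1/10 s, in which the tool goes at most 50 mm and 8.59 degrees, less where a joint would pass 70% of its speed; a pose out of reach is approached as far as the arm can. A call is refused whole if a number of a shift passes 5 or a number of a turn 8.59, either way. A call with a gripper value outside its range is refused whole. "jaw" is the finger opening in cm, from 0 to 8.54, set as the call begins (left out, the last holds). The fingers move at their own pace and stop on an object; "squeeze" is the grip in N (left out, the last holds). Time passes only in rows, so rows that do not move let the fingers close. It gives the time, the measured TCP pose, the force, the opening and the grip force at its end, in the units of the state.
- r.read_state(): the state, without advancing time (a new reading comes with each control period).
- r.get_image(name): name is "scene" or "top" or "wrist"; returns a dict with "frame" (420x560x3 uint8, blue, green, red), "z_map" (420x560 float32, m along the optical axis (not along the pixel's ray), 0 where there is no reading), "fx", "fy", "cx", "cy" (pixels), "distortion" ([k1, k2, p1, p2, k3] as OpenCV has them; the pictures are not rectified), "R" (3x3) and "t" (3): a world point X has camera coordinates R X + t. Camera axes: x right, y down, z forward; pixel columns grow to the right and rows downward; lengths in m; the calibration is good to about 2 mm. A picture is of the moment at which its call begins.
- r.finish_job(): hands the job in; it is judged then, once.
The state is a dict: "clock": time; "qpos": joint angles; "dq": joint speeds; "joint_efforts": joint torques, N m; "eef_pos": TCP position; "ee_rot": TCP orientation; "ft_force": force on the tool from outside, world axes, zero at the start; "ft_torque": the same for the moment, N m; "opening": opening from 0.0 (shut) to 1.0 (fully open); "grip_force": force on a finger pad.
Only numpy, scipy, OpenCV 4.12 (cv2) and the standard library are available. Lean on these libraries where they do the work, as an engineer would, in place of code of your own. Each camera call takes 0.05 s, during which the arm holds its last target. There are 200 camera calls.

## Task

Put the sample mill's drive spindle back together: thread the wide spacer onto it first, then the narrow spacer, and last the slotted drive collar, each gently and fully home on the one below. The collar's slot faces down and must drop over the spindle's cross pin; nobody knows which way the pin was left pointing, so feel for it by turning the collar under a light press, never forcing anything, and leave the timer, the dropper bottle and the sample cup where they are.

Things in the scene. Friction and masses are not known exactly. Their poses are not given: they have to be found in the camera images.
- mill_head: Fixed drive head: grey housing 110 x 110 mm, its top 30 mm up, carrying a round aluminium flange of 72 mm diameter (top 36 mm up) and a steel spindle. Origin at the centre of its underside, on the spindle's vertical axis; z up, x away from the front face with the black switch.
- seat (a point): Centre of the flange's top, on the spindle axis. From here rises the hub, 24 mm diameter, 24 mm high (its upper 4 mm taper to 19 mm diameter), then the pilot, 12 mm diameter, to 58 mm above this point (its last 5 mm taper to 6 mm). Axes as mill_head.
- pin_centre (a point): Centre of the level cross pin, on the spindle axis, 32.5 mm above the seat. The pin is 5 mm thick and sticks out 11 mm to either side of the axis. It lies along a line up to 60 degrees either way from mill_head's x axis; this angle is NOT reported (this point's axes are mill_head's). The spindle is stiff to turn, about 0.5 N m.
- wide_spacer: Plain aluminium ring, 60 mm outside diameter, 26 mm bore, 14 mm high, 0.12 kg, lying flat on the worktop. Origin at the centre of its underside, z up. The bore clears the pin and fits the hub with 1 mm all round. Home: its underside on the flange, at the seat.
- narrow_spacer: Plain aluminium ring, 48 mm outside diameter, 26 mm bore, 14 mm high, 0.08 kg, lying flat on the worktop. Origin at the centre of its underside, z up. Home: on the wide spacer, its underside 14 mm above the seat.
- drive_collar: Aluminium collar, 36 mm diameter, 18 mm high, 0.07 kg, lying slot down. Origin: centre of underside, z up. Upper 9 mm: disc with 14 mm bore. Lower 9 mm: lugs (up to 17 mm out) with a slot 8.5 mm wide right across, along its x axis. Drops over the pin if x is within about 8 degrees of it, either way round; else rests on it, underside 35 mm above the seat. Home on narrow spacer: 28 mm.
- timer: White timer, 62 x 62 x 17 mm, lying loose; leave it alone. Origin at the centre of its underside.
- dropper_bottle: Brown dropper bottle, black cap, 33 mm wide, 78 mm tall, standing loose behind the mill head; leave it alone. Origin at the centre of its underside.
- sample_cup: Small lidded sample cup, 56 mm wide, 58 mm tall, standing loose behind the mill head; leave it alone. Origin at the centre of its underside.
Mind the look-alikes: they are no part of the job. Leave any purple or turquoise look-alike of the drive_collar alone. Leave any green look-alike of the narrow_spacer alone.

How it is judged:
By the outcome, as a careful person would: the job done as asked, in the order asked, and still so for the second after the job is handed in, with the robot touching nothing.
It also fails if it takes over 72 s, if anything falls off the work surface, if the arm or the gripper's body presses on something with over 40 N, if the wrist force passes 120 N, or if a joint passes its speed limit or range.

## Working session

There is one attempt and no reset: what is moved stays moved. The work goes in short steps, Python scripts to look and compute and a tool call to move; the robot and the scene stay as the last step left them, time stands still between calls to the robot, and variables do not carry over. Pictures are saved under pics/ and viewed, at most 10 in all, crops included, and the job is handed in when it is done.

Besides the shell and the picture viewer there is one more tool, called after "Call:" in YAML: its name, and indented under it one key for each argument. move_arm: Moves the arm, as the interface text tells. Its arguments: {"type":"object","properties":{"targets":{"type":"array"},"jaw":{"type":"number"},"squeeze":{"type":"number"}},"required":["targets"]}

```bash
mkdir -p pics
cat > h.py <<'E'
import numpy as np, cv2
from scipy.spatial.transform import Rotation as Ro
from plant import r
def cam(n):
    g=r.get_image(n); g['K']=np.array([[g['fx'],0,g['cx']],[0,g['fy'],g['cy']],[0,0,1.]]); g['D']=np.array(g['distortion'],float)
    g['R']=np.array(g['R']); g['t']=np.array(g['t']); return g
def ray(g,uv,z):
    p=cv2.undistortPoints(np.array(uv,float).reshape(-1,1,2),g['K'],g['D']).reshape(-1,2)
    d=np.c_[p,np.ones(len(p))]@g['R']; c=-g['R'].T@g['t']
    return c+d*((z-c[2])/d[:,2])[:,None]
def st():
    s=r.read_state(); print(round(s['clock'],2),np.round(s['eef_pos'],4),np.round(s['ee_rot'],4),np.round(s['ft_force'],2),np.round(s['ft_torque'],3),round(s['opening'],3),round(s['grip_force'],1)); return s
E
python3 - <<'E'
from h import *
s=st();print(Ro.from_quat(s['ee_rot']).as_matrix().round(3))
for n in('top','scene'):
    g=cam(n);cv2.imwrite(f'pics/{n}0.png',g['frame']);print(n,g['R'].round(3).tolist(),g['t'].round(3),g['fx'])
E
```

```text
0.0 [ 0.1593 -0.6297  0.303 ] [ 9.923e-01  1.236e-01 -2.000e-04 -9.000e-04] [-0.01  0.06  0.21] [ 0.013 -0.008  0.015] 0.997 0.0
[[ 0.969  0.245 -0.001]
 [ 0.245 -0.969  0.002]
 [-0.    -0.002 -1.   ]]
top [[0.007, -1.0, -0.013], [-0.995, -0.005, -0.1], [0.1, 0.014, -0.995]] [0.064 0.634 0.992] 388.05510008410624
scene [[0.483, -0.875, 0.011], [-0.567, -0.322, -0.758], [0.667, 0.36, -0.652]] [-0.251  0.432  1.174] 489.6794327536833
```

View pics/top0.png

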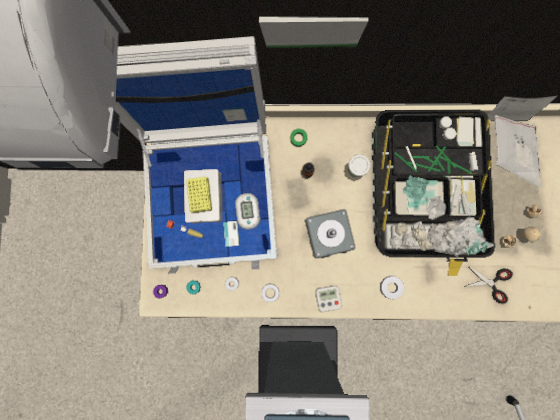

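View pics/scene0.png

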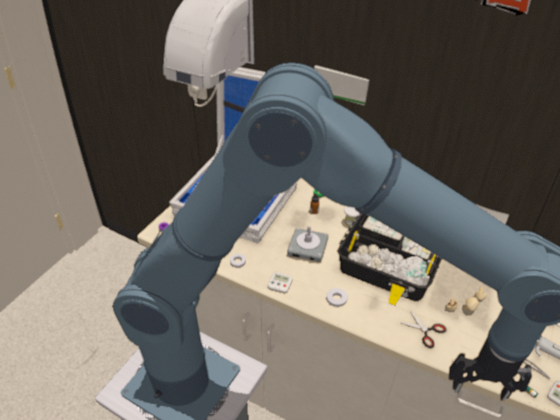

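The top view shows the collar at (232,283), narrow spacer (270,292), wide spacer (392,287), mill head (330,233) and timer (328,298). The look-alikes are at (160,291), (193,287) and (299,137).

Run:
```python
from h import *
g=cam('top');f=g['frame'];hsv=cv2.cvtColor(f,cv2.COLOR_BGR2HSV)
m=((hsv[...,1]<45)&(hsv[...,2]>140)).astype(np.uint8)*255
for n,(u,v),z in(('wide',(392,287),.014),('narrow',(270,292),.014),('collar',(232,283),.018),('flange',(330,233),.036),('timer',(328,298),.017)):
    w=np.zeros_like(m);cv2.circle(w,(u,v),24 if n=='flange' else 18,255,-1);w&=m
    c=max(cv2.findContours(w,0,2)[0],key=cv2.contourArea);(a,b),R=cv2.minEnclosingCircle(c)
    mm=cv2.moments(cv2.convexHull(c));p=(mm['m10']/mm['m00'],mm['m01']/mm['m00'])
    q=ray(g,[p,(a,b),(a+R,b)],z);print(n,np.round(p,1),(round(a,1),round(b,1)),round(R,1),q[0].round(4),q[1].round(4),'rad',np.linalg.norm(q[2]-q[1]).round(4))
q=ray(g,[(305,218),(346,209),(354,247),(315,257)],.03);print(q.round(3))
cv2.imwrite('pics/topz.png',cv2.resize(f[200:315,215:415],(800,460),interpolation=cv2.INTER_CUBIC))
```

```text
wide [392.4 287.2] (392.1, 287.1) 12.1 [ 0.4313 -0.2247  0.014 ] [ 0.4317 -0.2238  0.014 ] rad 0.0314
narrow [269.8 292.9] (270.0, 293.0) 9.5 [0.4136 0.0958 0.014 ] [0.4133 0.0953 0.014 ] rad 0.0249
collar [231.4 283.4] (231.5, 283.5) 7.4 [0.4377 0.1968 0.018 ] [0.4375 0.1966 0.018 ] rad 0.0194
flange [328.9 233.4] (328.3, 233.4) 22.7 [ 0.5697 -0.0577  0.036 ] [ 0.5698 -0.0562  0.036 ] rad 0.0589
timer [328.4 298.4] (328.5, 298.5) 15.1 [ 0.4013 -0.0573  0.017 ] [ 0.4009 -0.0576  0.017 ] rad 0.0393
[[ 0.61   0.004  0.03 ]
 [ 0.635 -0.104  0.03 ]
 [ 0.535 -0.123  0.03 ]
 [ 0.508 -0.022  0.03 ]]
```

View pics/topz.png

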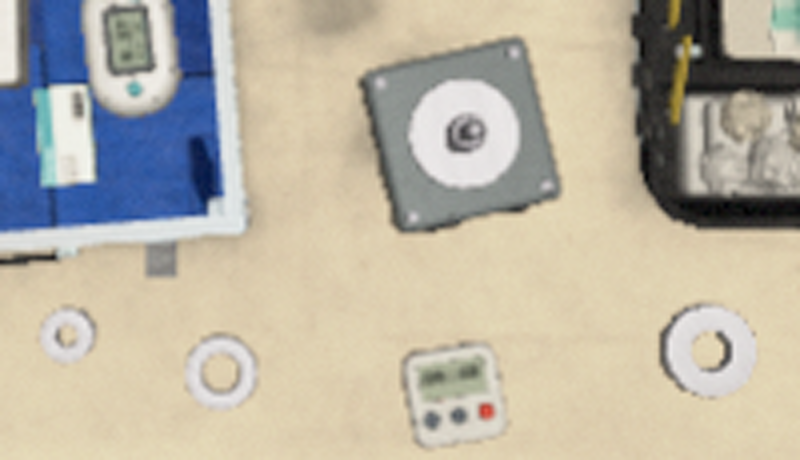

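The zoom shows the spindle at crop (465,133), i.e. pixel (331.2,233.2), with the mill yawed about 13°. There is clear bench around the rings. I'll approach the wide spacer first.

Call:
move_arm:
  targets: [3.6,-3.2,0.5,0,0,0,3.6,-3.2,0.5,0,0,0,3.6,-3.2,0.5,0,0,0,3.6,-3.2,0.5,0,0,0,3.6,-3.2,0.5,0,0,0]

```text
clock: 0.65
eef_pos: [0.2954, -0.429, 0.2786]
ee_rot: [0.992, 0.124, -0.0, -0.0]
ft_force: [0.6, -0.4, -0.1]
opening: 1.002
grip_force: 0.0
```

Call:
move_arm:
  targets: [3.6,-3.2,0.5,0,0,0,3.6,-3.2,0.5,0,0,0,3.6,-3.2,0.5,0,0,0,3.6,-3.2,0.5,0,0,0,3.6,-3.2,0.5,0,0,0]

```text
clock: 1.15
eef_pos: [0.4306, -0.2299, 0.2537]
ee_rot: [0.992, 0.123, 0.0, 0.0]
ft_force: [0.7, -1.1, 0.3]
opening: 1.0
grip_force: 0.0
```

```bash
cat >> h.py <<'E'
def go(P,yaw=None,s=None):
    "print shift to take TCP to P (world), in tool axes cm, and turn about tool z"
    s=s or r.read_state(); M=Ro.from_quat(s['ee_rot']).as_matrix()
    d=M.T@(np.array(P)-s['eef_pos'])*100; y=np.degrees(np.arctan2(M[1,0],M[0,0]))
    tilt=np.degrees(Ro.from_matrix(M.T@np.array([[np.cos(np.radians(y)),np.sin(np.radians(y)),0],[np.sin(np.radians(y)),-np.cos(np.radians(y)),0],[0,0,-1]]).T.T).as_rotvec())
    print('shift cm',d.round(2),'yaw now',y.round(2),'tilt fix',tilt.round(2),'turn',None if yaw is None else np.round(y-yaw,2))
E
python3 - <<'E'
from h import *
s=st();g=cam('wrist');cv2.imwrite('pics/w1.png',g['frame']);print('cam',(-g['R'].T@g['t']).round(3),g['R'].round(2).tolist(),g['fx'],'tip',r.tip_extent)
E
```

```text
1.15 [ 0.4306 -0.2299  0.2537] [9.923e-01 1.235e-01 0.000e+00 1.000e-04] [ 0.73 -1.07  0.28] [-0.048 -0.041 -0.011] 1.0 0.0
cam [ 0.501 -0.212  0.322] [[0.24, -0.97, 0.0], [-0.93, -0.23, 0.29], [-0.28, -0.07, -0.96]] 313.8741980284189 tip 0.0726
```

View pics/w1.png

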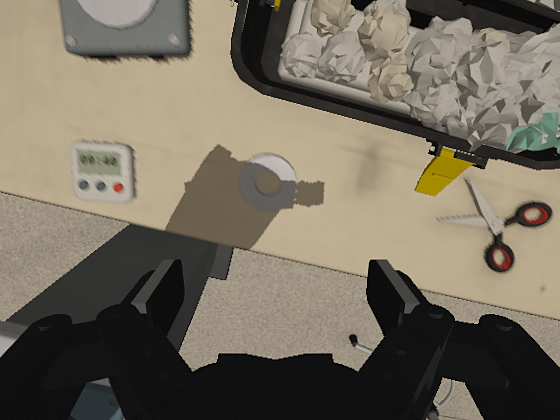

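The ring is at about (267,182), half in shadow, so I'll mask by depth height instead of colour.

```bash
cat >> h.py <<'E'
def world(g):
    v,u=np.mgrid[0:420,0:560]; p=cv2.undistortPoints(np.c_[u.ravel(),v.ravel()].astype(float).reshape(-1,1,2),g['K'],g['D']).reshape(-1,2)
    z=g['z_map'].ravel()[:,None]; return ((np.c_[p,np.ones(len(p))]*z-g['t'])@g['R']).reshape(420,560,3)
def disc(g,xy,zlo,zhi,ztop,rad):
    "disc near xy with top height ztop: centre from the outline of its depth mask, cast on its top"
    W=world(g); m=((np.hypot(W[...,0]-xy[0],W[...,1]-xy[1])<rad)&(W[...,2]>zlo)&(W[...,2]<zhi)&(g['z_map']>0)).astype(np.uint8)*255
    cs=cv2.findContours(m,0,1)[0]; c=cv2.convexHull(max(cs,key=cv2.contourArea)).reshape(-1,2)
    q=ray(g,c,ztop)[:,:2]; A=np.c_[2*q,np.ones(len(q))]; x=np.linalg.lstsq(A,(q**2).sum(1),rcond=None)[0]
    R=np.sqrt(x[2]+x[0]**2+x[1]**2); e=np.hypot(*(q-x[:2]).T)-R
    print('centre',x[:2].round(4),'r',R.round(4),'rms',e.std().round(4),'medz',np.median(W[m>0][:,2]).round(4)); return x[:2],m
E
python3 - <<'E'
from h import *
g=cam('wrist')
c,m=disc(g,(.4315,-.2245),.008,.03,.014,.045)
W=world(g);print('table z',np.median(W[150:175,150:200,2]).round(4))
t=cam('top');disc(t,(.4315,-.2245),.008,.03,.014,.045);disc(t,(.4135,.0955),.008,.03,.014,.04);disc(t,(.4375,.197),.009,.03,.018,.035)
disc(t,(.571,-.06),.033,.042,.036,.045)
W=world(t);print('case z max',[ (np.nanmax(W[262-k,200:275,2]).round(3)) for k in range(-4,12,3)], 'x',W[258,250].round(3))
go((*c,.2))
E
```

```text
centre [ 0.4315 -0.2233] r 0.0294 rms 0.0001 medz 0.0122
table z -0.0022
centre [ 0.4311 -0.224 ] r 0.0292 rms 0.0005 medz 0.0135
centre [0.4136 0.0965] r 0.0239 rms 0.0006 medz 0.0134
centre [0.4374 0.1974] r 0.018 rms 0.0009 medz 0.0172
centre [ 0.5701 -0.0627] r 0.037 rms 0.0016 medz 0.036
case z max [np.float64(1.052), np.float64(0.067), np.float64(0.069), np.float64(1.052), np.float64(0.069), np.float64(0.067)] x [0.505 0.145 0.064]
shift cm [ 0.12 -0.48  5.36] yaw now 14.6 tilt fix [-0.08 -0.03  0.  ] turn None
```

Run:
```python
from h import *
g=cam('wrist');s=r.read_state();M=Ro.from_quat(s['ee_rot']).as_matrix()
T=(world(g)-s['eef_pos'])@M
for a in((255,300,150,185),(255,300,368,405)):
    q=T[a[0]:a[1],a[2]:a[3]].reshape(-1,3);q=q[(q[:,2]<.12)&(q[:,2]>0)]
    print(len(q),np.percentile(q[:,2],[50,90,98,100]).round(4),q[q[:,2].argsort()[-5:]].round(3).tolist(), 'x range',np.percentile(q[:,0],[2,98]).round(3))
```

```text
1260 [0.0465 0.0571 0.0603 0.0616] [[-0.001, -0.045, 0.061], [-0.006, -0.045, 0.062], [0.001, -0.045, 0.062], [-0.001, -0.045, 0.062], [-0.005, -0.045, 0.062]] x range [-0.005  0.013]
1338 [0.046  0.0561 0.0593 0.0618] [[0.006, 0.041, 0.061], [0.001, 0.041, 0.061], [0.008, 0.041, 0.061], [0.006, 0.041, 0.061], [0.006, 0.041, 0.062]] x range [-0.003  0.013]
```

Call:
move_arm:
  targets: [0.05,-0.12,3.0,0,0,0,0.05,-0.12,4.0,0,0,0,0,-0.12,4.0,0,0,0,0,-0.12,3.0,0,0,0]
  jaw: 7.2

```text
clock: 1.75
eef_pos: [0.4279, -0.2284, 0.112]
ee_rot: [0.993, 0.122, -0.001, 0.0]
ft_force: [-0.1, -0.6, -0.3]
opening: 0.844
grip_force: 0.0
```

Run:
```python
from h import *
s=st();g=cam('wrist');M=Ro.from_quat(s['ee_rot']).as_matrix()
T=(world(g)-s['eef_pos'])@M
for a in((220,300,130,275),(220,300,285,430)):
    q=T[a[0]:a[1],a[2]:a[3]].reshape(-1,3);q=q[(q[:,2]<.1)&(q[:,2]>0.03)&(abs(q[:,0])<.02)]
    print(len(q),np.percentile(q[:,2],[50,90,98,100]).round(4),np.percentile(q[:,1],[2,98]).round(3))
go((.4315,-.2235,.072),s=s)
cv2.imwrite('pics/w2.png',g['frame'])
```

```text
1.75 [ 0.4279 -0.2284  0.112 ] [ 9.925e-01  1.220e-01 -9.000e-04  1.000e-04] [-0.09 -0.56 -0.33] [ 0.012 -0.049 -0.005] 0.844 0.0
2787 [0.0577 0.0998 0.0999 0.1   ] [-0.049 -0.004]
2569 [0.0557 0.0997 0.0999 0.1   ] [0.007 0.049]
shift cm [ 0.47 -0.39  4.  ] yaw now 14.02 tilt fix [-0.    0.11 -0.  ] turn None
```

Call:
move_arm:
  targets: [0.3,-0.3,1.5,0,0,0,0.15,-0.1,1.5,0,0,0,0,0,0.8,0,0,0,0,0,0,0,0,0]

```text
clock: 2.2
eef_pos: [0.4323, -0.2227, 0.0757]
ee_rot: [0.992, 0.123, -0.001, 0.0]
ft_force: [-0.5, 0.2, -0.4]
opening: 0.841
grip_force: 0.0
```

Run:
```python
from h import *
s=st();go((.4315,-.2235,.072),s=s)
```

```text
2.2 [ 0.4323 -0.2227  0.0757] [ 9.924e-01  1.229e-01 -7.000e-04  0.000e+00] [-0.52  0.22 -0.4 ] [ 0.052  0.009 -0.031] 0.841 0.0
shift cm [-0.1   0.06  0.37] yaw now 14.12 tilt fix [-0.01  0.08 -0.  ] turn None
```

Call:
move_arm:
  targets: [-0.1,0.06,0.35,0,0,0,0,0,0,0,0,0]
  jaw: 5.0
  squeeze: 40

```text
clock: 2.4
eef_pos: [0.4325, -0.2234, 0.0735]
ee_rot: [0.992, 0.123, 0.0, 0.001]
ft_force: [-0.4, 1.0, 3.4]
opening: 0.681
grip_force: 42.1
```

Call:
move_arm:
  targets: [0,0,0,0,0,0,0,0,0,0,0,0]

```text
clock: 2.6
eef_pos: [0.4325, -0.2234, 0.0734]
ee_rot: [0.992, 0.123, 0.0, 0.001]
ft_force: [-1.0, -1.0, 6.1]
opening: 0.681
grip_force: 42.3
```

Call:
move_arm:
  targets: [0,0,-1,0,0,0,0,0,-2,0,0,0,0,0,-3,0,0,0,0,0,-3,0,0,0,0,0,-3,0,0,0]

```text
clock: 3.1
eef_pos: [0.4319, -0.2226, 0.1943]
ee_rot: [0.992, 0.124, 0.0, 0.0]
ft_force: [0.4, 0.0, -0.5]
opening: 0.681
grip_force: 43.7
```

Run:
```python
from h import *
s=st();g=cam('wrist');cv2.imwrite('pics/w3.png',g['frame'])
go((.5705,-.0625,.2),s=s)
```

```text
3.1 [ 0.4319 -0.2226  0.1943] [9.923e-01 1.235e-01 1.000e-04 1.000e-04] [ 0.38  0.04 -0.51] [-0.025 -0.121 -0.023] 0.681 43.7
shift cm [ 17.36 -12.13  -0.57] yaw now 14.19 tilt fix [ 0.02 -0.01 -0.  ] turn None
```

View pics/w3.png

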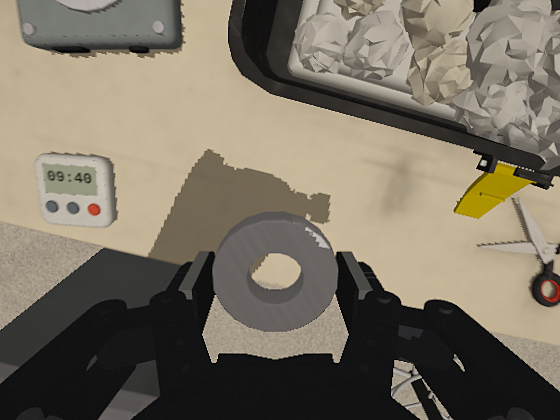

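The ring is held flat between the pads (centre about (275,272)). Next I'll measure its offset in the tool.

```bash
cat >> h.py <<'E'
def held(g,s,rad,h,ri=0.0135):
    "held ring: centre of its top in tool axes, and underside depth"
    M=Ro.from_quat(s['ee_rot']).as_matrix(); T=(world(g)-s['eef_pos'])@M
    rr=np.hypot(T[...,0],T[...,1]); base=T[(rr<rad-.004)&(rr>ri+.003)&(T[...,2]>.03)&(T[...,2]<.09)]
    zt=np.median(base[:,2])
    m=((abs(T[...,2]-zt)<.003)&(rr<rad+.006)&(abs(T[...,1])<rad-.002)).astype(np.uint8)*255
    c=max(cv2.findContours(m,0,1)[0],key=cv2.contourArea).reshape(-1,2)
    P=(ray(g,c,s['eef_pos'][2]-zt)-s['eef_pos'])@M; q=P[:,:2]; d=np.hypot(*q.T); q=q[(abs(d-rad)<.004)&(abs(q[:,1])<.85*rad)]
    A=np.c_[2*q,np.ones(len(q))]; x=np.linalg.lstsq(A,(q**2).sum(1),rcond=None)[0]
    print('held centre cm',(x[:2]*100).round(2),'r',np.sqrt(x[2]+x[0]**2+x[1]**2).round(4),'n',len(q),'top',zt.round(4),'underside',(zt+h).round(4)); return x[:2]
E
python3 - <<'E'
from h import *
s=r.read_state();g=cam('wrist');held(g,s,.03,.014)
E
```

```text
held centre cm [-0.07 -0.01] r 0.0293 n 233 top 0.0613 underside 0.0753
```

Call:
move_arm:
  targets: [2.0,-1.5,0,0,0,0,3.5,-2.5,0,0,0,0,3.5,-2.5,0,0,0,0,3.5,-2.5,0,0,0,0,1.5,-1.1,0,0,0,0]

```text
clock: 3.7
eef_pos: [0.5453, -0.0859, 0.1924]
ee_rot: [0.992, 0.126, 0.001, -0.001]
ft_force: [-0.6, 0.1, -0.4]
opening: 0.681
grip_force: 43.7
```

Call:
move_arm:
  targets: [0,0,0,0,0,0]

```text
clock: 3.8
eef_pos: [0.5445, -0.087, 0.1922]
ee_rot: [0.992, 0.126, 0.001, -0.001]
ft_force: [-0.4, -0.3, -1.4]
opening: 0.681
grip_force: 43.7
```

Run:
```python
from h import *
s=st();g=cam('wrist');held(g,s,.03,.014)
c,m=disc(g,(.5705,-.0625),.031,.042,.036,.045)
cv2.imwrite('pics/w4.png',g['frame'])
```

```text
3.8 [ 0.5445 -0.087   0.1922] [ 9.92e-01  1.26e-01  5.00e-04 -8.00e-04] [-0.39 -0.3  -1.41] [-0.008  0.049  0.006] 0.681 43.7
held centre cm [-0.08 -0.02] r 0.0294 n 233 top 0.0614 underside 0.0754
centre [ 0.5711 -0.0612] r 0.0352 rms 0.0002 medz 0.0342
```

View pics/w4.png

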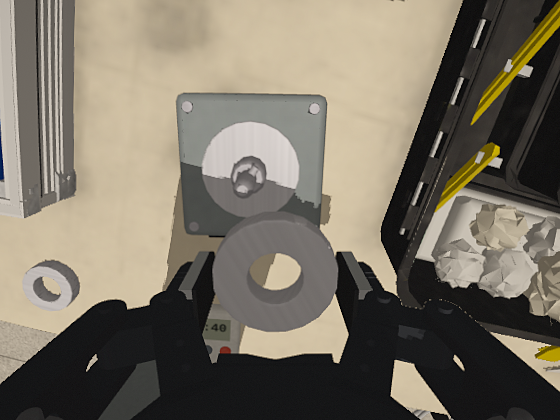

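The view shows the flange at (250,170) with the spindle and its pin near (248,178), and the held ring below. I'll get the spindle axis and pin direction from the depth points.

Run:
```python
from h import *
g=cam('wrist');W=world(g);c=np.array([.5711,-.0612])
f=g['frame'];cv2.imwrite('pics/w5.png',cv2.resize(f[110:230,180:320],(700,600),interpolation=cv2.INTER_CUBIC))
Q=W.reshape(-1,3);Q=Q[np.hypot(*(Q[:,:2]-c).T)<.02]
for a,b in((.050,.058),(.058,.063),(.063,.067),(.067,.072),(.072,.08),(.08,.088),(.088,.096)):
    q=Q[(Q[:,2]>a)&(Q[:,2]<b)]
    if len(q): print(a,b,len(q),q[:,:2].mean(0).round(4),'min',q.min(0).round(4),'max',q.max(0).round(4))
q=Q[(Q[:,2]>.0625)&(Q[:,2]<.07)];d=q[:,:2]-c;k=np.hypot(*d.T)>.0068
print((d[k]*1000).round(1).tolist()[:40])
```

```text
0.05 0.058 387 [ 0.5745 -0.0616] min [ 0.5603 -0.0726  0.0501] max [ 0.5823 -0.0494  0.058 ]
0.058 0.063 151 [ 0.573  -0.0617] min [ 0.5629 -0.0708  0.058 ] max [ 0.5804 -0.0519  0.0629]
0.063 0.067 16 [ 0.5768 -0.0627] min [ 0.5726 -0.0667  0.0634] max [ 0.5811 -0.057   0.0669]
0.067 0.072 98 [ 0.5774 -0.0631] min [ 0.5719 -0.0669  0.067 ] max [ 0.5813 -0.0556  0.0718]
0.072 0.08 46 [ 0.5752 -0.062 ] min [ 0.5718 -0.0668  0.0722] max [ 0.5766 -0.0558  0.08  ]
0.08 0.088 109 [ 0.5734 -0.0618] min [ 0.5646 -0.0668  0.0801] max [ 0.5766 -0.0552  0.088 ]
0.088 0.096 278 [ 0.5712 -0.0611] min [ 0.5652 -0.0666  0.088 ] max [ 0.5763 -0.0557  0.0936]
[[9.8, -1.5], [10.2, -2.1], [10.0, -2.6], [9.1, -1.0], [9.3, -1.6], [9.8, -2.3], [9.9, -3.5], [9.4, -3.9], [8.4, -0.6], [8.7, -1.2], [8.9, -1.8], [9.1, -2.4], [9.3, -3.0], [9.4, -3.6], [9.4, -4.2], [9.3, -4.7], [7.9, -0.7], [8.5, -2.0], [8.4, -2.5], [8.8, -3.2], [8.8, -3.8], [8.9, -4.3], [8.9, -4.9], [8.8, -5.5], [7.0, -0.3], [7.3, -0.9], [7.6, -1.5], [7.8, -2.1], [7.8, -2.7], [8.0, -3.3], [8.1, -3.9], [8.3, -4.5], [8.3, -5.0], [8.5, -5.7], [7.0, -1.7], [7.2, -2.3], [7.3, -2.8], [7.5, -3.5], [7.7, -4.1], [7.8, -4.6]]
```

View pics/w5.png

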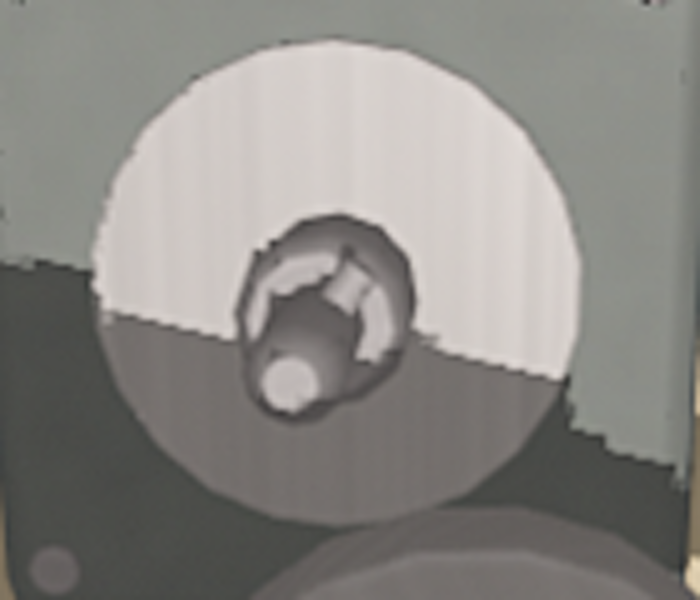

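The pin's lit end at crop (350,285) and the depth points put it at about −19° in the world. The spindle axis is at (0.571, −0.0612). Moving over it.

Run:
```python
from h import *
go((.5718,-.0612,.185))
```

```text
shift cm [ 3.6  -2.17  0.68] yaw now 14.19 tilt fix [0.01 0.11 0.  ] turn None
```

Call:
move_arm:
  targets: [1.5,-0.9,0,0,0,0,1.4,-0.9,0.2,0,0,0,0.7,-0.37,0.2,0,0,0,0,0,0,0,0,0,0,0,0,0,0,0]

```text
clock: 4.4
eef_pos: [0.5725, -0.0606, 0.1881]
ee_rot: [0.992, 0.124, -0.0, 0.0]
ft_force: [-0.1, -0.2, -1.8]
opening: 0.675
grip_force: 43.7
```

Run:
```python
from h import *
s=st();go((.5718,-.0612,.165),s=s)
g=cam('wrist');held(g,s,.03,.014)
W=world(g);Q=W.reshape(-1,3);c=[.571,-.061];Q=Q[(np.hypot(*(Q[:,:2]-c).T)<.012)&(Q[:,2]>.086)&(Q[:,2]<.1)]
print(len(Q),Q.mean(0) if len(Q) else 0)
```

```text
4.4 [ 0.5725 -0.0606  0.1881] [ 9.923e-01  1.236e-01 -5.000e-04  1.000e-04] [-0.11 -0.17 -1.8 ] [-0.019  0.005  0.031] 0.675 43.7
shift cm [-0.08  0.04  2.31] yaw now 14.2 tilt fix [0.   0.06 0.  ] turn None
held centre cm [-0.08 -0.02] r 0.0294 n 239 top 0.0614 underside 0.0754
10 [ 0.56665576 -0.0620771   0.0900856 ]
```

Call:
move_arm:
  targets: [-0.08,0.04,1.0,0,0,0,0,0,1.5,0,0,0,0,0,1.3,0,0,0,0,0,0,0,0,0]

```text
clock: 4.85
eef_pos: [0.5703, -0.0611, 0.1476]
ee_rot: [0.992, 0.124, -0.002, -0.0]
ft_force: [-0.3, -0.3, -0.9]
opening: 0.679
grip_force: 43.7
```

Run:
```python
from h import *
s=st();go((.5718,-.0612,.1094),s=s)
g=cam('wrist');cv2.imwrite('pics/w6.png',cv2.resize(g['frame'][180:360,180:380],(600,540)))
M=Ro.from_quat(s['ee_rot']).as_matrix()
W=world(g);Q=W.reshape(-1,3);c=[.571,-.061];Q=Q[(np.hypot(*(Q[:,:2]-c).T)<.012)&(Q[:,2]>.0865)&(Q[:,2]<.1)]
print(len(Q),Q.mean(0) ,Q.min(0),Q.max(0))
```

```text
4.85 [ 0.5703 -0.0611  0.1476] [ 9.923e-01  1.235e-01 -2.400e-03 -4.000e-04] [-0.3  -0.27 -0.88] [0.017 0.043 0.035] 0.679 43.7
shift cm [0.17 0.05 3.82] yaw now 14.19 tilt fix [-0.08  0.27 -0.  ] turn None
469 [ 0.5728181  -0.06043569  0.09001435] [ 0.56587576 -0.06662488  0.08650018] [ 0.5828624  -0.05376827  0.09346395]
```

View pics/w6.png

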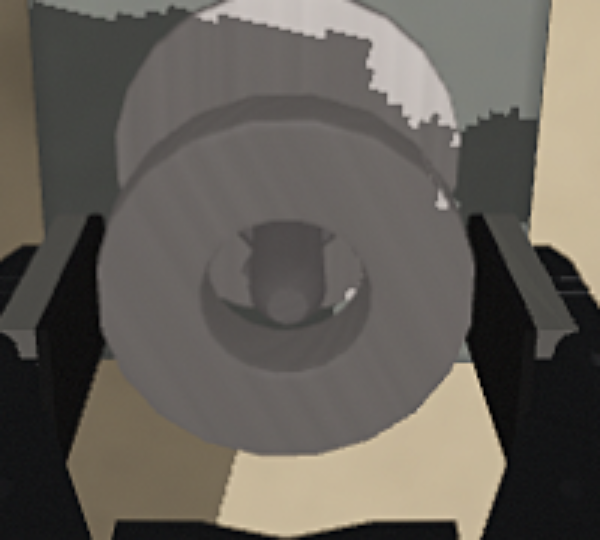

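The pilot shows centred inside the bore (around (287,300) in the crop). Lowering gently.

Call:
move_arm:
  targets: [0.17,0.04,0,0,0.25,0,0,0,0.3,0,0,0,0,0,0.5,0,0,0,0,0,0.5,0,0,0,0,0,0,0,0,0]

```text
clock: 5.4
eef_pos: [0.5734, -0.0609, 0.1366]
ee_rot: [0.992, 0.124, 0.002, -0.0]
ft_force: [0.3, 0.3, -1.4]
opening: 0.68
grip_force: 43.7
```

Run:
```python
from h import *
s=st();go((.5718,-.0612,.1094),s=s)
```

```text
5.4 [ 0.5734 -0.0609  0.1366] [ 9.923e-01  1.236e-01  1.500e-03 -4.000e-04] [ 0.3   0.31 -1.44] [0.002 0.026 0.045] 0.68 43.7
shift cm [-0.17 -0.01  2.72] yaw now 14.21 tilt fix [-0.02 -0.18  0.  ] turn None
```

Call:
move_arm:
  targets: [-0.15,0,0,0,-0.2,0,0,0,0,0,0,0,0,0,0,0,0,0]

```text
clock: 5.7
eef_pos: [0.5726, -0.0613, 0.1376]
ee_rot: [0.992, 0.124, 0.001, -0.0]
ft_force: [0.1, -0.3, -1.2]
opening: 0.68
grip_force: 43.7
```

Run:
```python
from h import *
s=st();go((.5718,-.0612,.1094),s=s)
```

```text
5.7 [ 0.5726 -0.0613  0.1376] [ 9.923e-01  1.236e-01  6.000e-04 -0.000e+00] [ 0.12 -0.28 -1.24] [ 0.007 -0.026 -0.049] 0.68 43.7
shift cm [-0.08 -0.03  2.82] yaw now 14.2 tilt fix [ 0.01 -0.07 -0.  ] turn None
```

Call:
move_arm:
  targets: [-0.06,0,0.3,0,0,0,0,0,0.4,0,0,0,0,0,0.4,0,0,0,0,0,0.2,0,0,0,0,0,0,0,0,0]

```text
clock: 6.2
eef_pos: [0.5717, -0.0614, 0.1239]
ee_rot: [0.992, 0.124, 0.0, -0.0]
ft_force: [0.2, -0.3, -1.8]
opening: 0.678
grip_force: 43.7
```

Run:
```python
from h import *
s=st();go((.5718,-.0612,.1094),s=s)
```

```text
6.2 [ 0.5717 -0.0614  0.1239] [ 9.923e-01  1.236e-01  1.000e-04 -2.000e-04] [ 0.25 -0.29 -1.81] [-0.005  0.02   0.063] 0.678 43.7
shift cm [ 0.02 -0.02  1.45] yaw now 14.2 tilt fix [-0.02 -0.01  0.  ] turn None
```

Past the hub's taper with no contact. Lowering to the flange.

Call:
move_arm:
  targets: [0,0,0.4,0,0,0,0,0,0.4,0,0,0,0,0,0.4,0,0,0,0,0,0.15,0,0,0,0,0,0,0,0,0]

```text
clock: 6.7
eef_pos: [0.5717, -0.0614, 0.1105]
ee_rot: [0.992, 0.124, 0.0, -0.0]
ft_force: [0.1, -0.9, -0.8]
opening: 0.682
grip_force: 43.7
```

Run:
```python
from h import *
s=st();go((.5718,-.0612,.1094),s=s)
```

```text
6.7 [ 0.5717 -0.0614  0.1105] [ 9.923e-01  1.236e-01  1.000e-04 -1.000e-04] [ 0.14 -0.9  -0.82] [ 0.008  0.003 -0.059] 0.682 43.7
shift cm [ 0.01 -0.02  0.11] yaw now 14.2 tilt fix [-0.01 -0.02  0.  ] turn None
```

Call:
move_arm:
  targets: [0,0,0.1,0,0,0,0,0,0.05,0,0,0,0,0,0,0,0,0]

```text
clock: 7.0
eef_pos: [0.572, -0.0615, 0.1095]
ee_rot: [0.992, 0.124, 0.0, -0.0]
ft_force: [-0.9, 0.3, 0.5]
opening: 0.682
grip_force: 43.8
```

Call:
move_arm:
  targets: [0,0,0,0,0,0,0,0,0,0,0,0,0,0,0,0,0,0]
  jaw: 7.4

```text
clock: 7.3
eef_pos: [0.572, -0.0615, 0.1095]
ee_rot: [0.992, 0.124, 0.001, -0.0]
ft_force: [0.0, -0.9, -0.2]
opening: 0.868
grip_force: 0.0
```

Run:
```python
from h import *
s=st()
```

```text
7.3 [ 0.572  -0.0615  0.1095] [ 9.923e-01  1.236e-01  5.000e-04 -0.000e+00] [ 0.03 -0.86 -0.17] [-0.018  0.047 -0.035] 0.868 0.0
```

Call:
move_arm:
  targets: [0,0,-1,0,0,0,0,0,-3,0,0,0,0,0,-4,0,0,0,0,0,-2,0,0,0,-1.0,-1.6,0,0,0,0]

```text
clock: 7.8
eef_pos: [0.5615, -0.0503, 0.2138]
ee_rot: [0.993, 0.122, 0.005, 0.001]
ft_force: [-0.4, -0.0, -1.5]
opening: 0.865
grip_force: 0.0
```

Call:
move_arm:
  targets: [-2.3,-3.8,0,0,0,0,-2.3,-3.8,0,0,0,0,-2.3,-3.8,0,0,0,0,-2.3,-3.8,0,0,0,0,-1.0,-2.0,0,0,0,0]
  jaw: 8.5

```text
clock: 8.3
eef_pos: [0.4144, 0.0953, 0.2099]
ee_rot: [0.992, 0.125, 0.0, -0.0]
ft_force: [0.3, -0.1, -0.0]
opening: 0.993
grip_force: 0.0
```

Call:
move_arm:
  targets: [0,0,0,0,0,0,0,0,0,0,0,0]

```text
clock: 8.5
eef_pos: [0.4175, 0.0934, 0.21]
ee_rot: [0.992, 0.124, 0.001, 0.0]
ft_force: [0.9, 0.5, -0.2]
opening: 0.997
grip_force: 0.0
```

Run:
```python
from h import *
s=st();g=cam('wrist');c,m=disc(g,(.4136,.0965),.007,.03,.014,.035)
go((*c,.075),s=s)
t=cam('top');disc(t,(.571,-.0612),.045,.053,.05,.04)
```

```text
8.5 [0.4175 0.0934 0.21  ] [9.923e-01 1.240e-01 1.100e-03 1.000e-04] [ 0.89  0.53 -0.15] [-0.01  -0.045 -0.013] 0.997 0.0
centre [0.4141 0.0975] r 0.0235 rms 0.0002 medz 0.0121
shift cm [-0.26 -0.49 13.5 ] yaw now 14.25 tilt fix [ 0.02 -0.13 -0.  ] turn None
centre [ 0.5714 -0.0616] r 0.0293 rms 0.0003 medz 0.0498
```

Call:
move_arm:
  targets: [-0.13,-0.25,3.0,0,0,0,-0.13,-0.24,4.0,0,0,0,0,0,3.5,0,0,0,0,0,2.0,0,0,0,0,0,0,0,0,0]
  jaw: 6.8

```text
clock: 9.1
eef_pos: [0.4127, 0.0962, 0.0822]
ee_rot: [0.992, 0.123, -0.002, 0.001]
ft_force: [0.5, -0.2, 0.4]
opening: 0.801
grip_force: 0.0
```

Run:
```python
from h import *
s=st();go((.4141,.0975,.0755),s=s)
```

```text
9.1 [0.4127 0.0962 0.0822] [ 9.924e-01  1.229e-01 -1.800e-03  6.000e-04] [ 0.53 -0.17  0.35] [-0.047 -0.044  0.042] 0.801 0.0
shift cm [ 0.17 -0.09  0.66] yaw now 14.12 tilt fix [0.04 0.21 0.  ] turn None
```

Call:
move_arm:
  targets: [0.03,-0.05,0.55,0,0,0,0,0,0,0,0,0,0,0,0,0,0,0]

```text
clock: 9.4
eef_pos: [0.4145, 0.098, 0.0796]
ee_rot: [0.992, 0.123, 0.001, -0.0]
ft_force: [0.4, -0.4, 0.2]
opening: 0.793
grip_force: 0.0
```

Run:
```python
from h import *
s=st();go((.4141,.0975,.0755),s=s)
```

```text
9.4 [0.4145 0.098  0.0796] [ 9.924e-01  1.233e-01  1.300e-03 -2.000e-04] [ 0.37 -0.41  0.16] [ 0.001 -0.003  0.052] 0.793 0.0
shift cm [-0.05  0.03  0.41] yaw now 14.17 tilt fix [ 0.   -0.15 -0.  ] turn None
```

Call:
move_arm:
  targets: [-0.04,0.02,0.35,0,-0.1,0,0,0,0,0,0,0]

```text
clock: 9.6
eef_pos: [0.4135, 0.0976, 0.0755]
ee_rot: [0.992, 0.124, -0.0, 0.0]
ft_force: [-0.1, 1.0, -0.0]
opening: 0.797
grip_force: 0.0
```

Call:
move_arm:
  targets: [0,0,0,0,0,0,0,0,0,0,0,0,0,0,0,0,0,0]
  jaw: 3.8

```text
clock: 9.9
eef_pos: [0.4134, 0.0977, 0.0758]
ee_rot: [0.992, 0.124, -0.0, 0.0]
ft_force: [-1.7, -0.6, 9.3]
opening: 0.539
grip_force: 39.5
```

Call:
move_arm:
  targets: [0,0,0,0,0,0]

```text
clock: 10.0
eef_pos: [0.4134, 0.0977, 0.0758]
ee_rot: [0.992, 0.124, -0.0, 0.0]
ft_force: [-2.0, 0.5, 10.1]
opening: 0.54
grip_force: 39.5
```

Call:
move_arm:
  targets: [0,0,-1,0,0,0,0,0,-3,0,0,0,0,0,-4,0,0,0,0,0,-3,0,0,0,0,0,-0.9,0,0,0]

```text
clock: 10.5
eef_pos: [0.4147, 0.098, 0.1974]
ee_rot: [0.992, 0.123, 0.002, -0.0]
ft_force: [-0.2, -0.2, -0.2]
opening: 0.541
grip_force: 41.6
```

Call:
move_arm:
  targets: [1.5,2.5,0,0,0,0,2.2,3.8,0,0,0,0,2.2,3.8,0,0,0,0,2.2,3.8,0,0,0,0,1.0,1.8,0,0,0,0]

```text
clock: 11.0
eef_pos: [0.542, -0.0361, 0.1937]
ee_rot: [0.993, 0.122, -0.0, 0.001]
ft_force: [0.4, -0.3, -0.4]
opening: 0.541
grip_force: 41.6
```

Call:
move_arm:
  targets: [0,0,0,0,0,0,0,0,0,0,0,0,0,0,0,0,0,0]

```text
clock: 11.3
eef_pos: [0.5391, -0.031, 0.1937]
ee_rot: [0.992, 0.124, -0.001, -0.0]
ft_force: [-0.3, -0.3, -0.5]
opening: 0.535
grip_force: 41.6
```

Run:
```python
from h import *
s=st();g=cam('wrist');o=held(g,s,.024,.014)
M=Ro.from_quat(s['ee_rot']).as_matrix();a=np.array([.571,-.0612])-M[:2,:2]@o;print('TCP target',a.round(4))
disc(g,(.571,-.0612),.045,.053,.05,.04)
go((*a,.185),s=s)
```

```text
11.3 [ 0.5391 -0.031   0.1937] [ 9.922e-01  1.244e-01 -1.300e-03 -3.000e-04] [-0.34 -0.28 -0.53] [0.026 0.021 0.021] 0.535 41.6
held centre cm [ 0.07 -0.02] r 0.0234 n 192 top 0.0638 underside 0.0778
TCP target [ 0.5704 -0.0616]
centre [ 0.5708 -0.061 ] r 0.0294 rms 0.0001 medz 0.0482
shift cm [2.28 3.74 0.86] yaw now 14.29 tilt fix [-0.06  0.14 -0.  ] turn None
```

Call:
move_arm:
  targets: [0.8,1.2,0.3,0,0,0,1.0,1.7,0.3,0,0,0,0.48,0.8,0.2,0,0,0,0,0,0,0,0,0,0,0,0,0,0,0]

```text
clock: 11.85
eef_pos: [0.571, -0.0621, 0.1859]
ee_rot: [0.992, 0.124, -0.001, -0.0]
ft_force: [-0.6, 0.6, -0.6]
opening: 0.533
grip_force: 41.6
```

Run:
```python
from h import *
s=st();go((.5704,-.0616,.15),s=s)
```

```text
11.85 [ 0.571  -0.0621  0.1859] [ 9.923e-01  1.236e-01 -8.000e-04 -2.000e-04] [-0.55  0.6  -0.58] [-0.001 -0.011  0.009] 0.533 41.6
shift cm [-0.04 -0.06  3.59] yaw now 14.2 tilt fix [-0.03  0.09 -0.  ] turn None
```

Call:
move_arm:
  targets: [-0.04,-0.05,1.2,0,0,0,0,0,1.4,0,0,0,0,0,0.8,0,0,0,0,0,0,0,0,0,0,0,0,0,0,0]

```text
clock: 12.35
eef_pos: [0.5706, -0.0619, 0.1518]
ee_rot: [0.992, 0.124, -0.001, -0.0]
ft_force: [0.3, -0.7, -1.5]
opening: 0.537
grip_force: 41.6
```

Call:
move_arm:
  targets: [0,0,0,0,0,0,0,0,0,0,0,0]

```text
clock: 12.55
eef_pos: [0.5711, -0.0621, 0.1526]
ee_rot: [0.992, 0.124, -0.0, 0.0]
ft_force: [0.0, 0.8, -0.2]
opening: 0.54
grip_force: 41.6
```

Run:
```python
from h import *
s=st();go((.5704,-.0616,.1258),s=s)
```

```text
12.55 [ 0.5711 -0.0621  0.1526] [ 9.923e-01  1.236e-01 -0.000e+00  1.000e-04] [ 0.03  0.84 -0.18] [-0.001 -0.041 -0.001] 0.54 41.6
shift cm [-0.06 -0.07  2.68] yaw now 14.2 tilt fix [0.01 0.01 0.  ] turn None
```

Call:
move_arm:
  targets: [-0.06,-0.07,0,0,0,0,0,0,0.4,0,0,0,0,0,0.5,0,0,0,0,0,0.5,0,0,0,0,0,0,0,0,0]

```text
clock: 13.05
eef_pos: [0.5694, -0.0615, 0.1371]
ee_rot: [0.992, 0.124, -0.001, -0.0]
ft_force: [-0.4, -0.1, -1.1]
opening: 0.534
grip_force: 41.6
```

Call:
move_arm:
  targets: [0,0,0.4,0,0,0,0,0,0.3,0,0,0,0,0,0.2,0,0,0,0,0,0,0,0,0]

```text
clock: 13.45
eef_pos: [0.5701, -0.0615, 0.1289]
ee_rot: [0.992, 0.124, -0.0, -0.0]
ft_force: [0.3, -0.6, -0.9]
opening: 0.539
grip_force: 41.6
```

Run:
```python
from h import *
s=st();go((.5704,-.0616,.1258),s=s)
```

```text
13.45 [ 0.5701 -0.0615  0.1289] [ 9.923e-01  1.236e-01 -4.000e-04 -0.000e+00] [ 0.27 -0.64 -0.87] [ 0.071 -0.12   0.042] 0.539 41.6
shift cm [0.02 0.02 0.31] yaw now 14.2 tilt fix [-0.01  0.04 -0.  ] turn None
```

Call:
move_arm:
  targets: [0,0,0.2,0,0,0,0,0,0.1,0,0,0,0,0,0,0,0,0]

```text
clock: 13.75
eef_pos: [0.5702, -0.0615, 0.1262]
ee_rot: [0.992, 0.124, -0.0, 0.0]
ft_force: [0.6, 1.0, 0.0]
opening: 0.536
grip_force: 41.6
```

Call:
move_arm:
  targets: [0,0,0.05,0,0,0,0,0,0,0,0,0]

```text
clock: 13.95
eef_pos: [0.5702, -0.0615, 0.126]
ee_rot: [0.992, 0.124, -0.0, 0.0]
ft_force: [-0.6, 1.1, 3.1]
opening: 0.545
grip_force: 41.9
```

Call:
move_arm:
  targets: [0,0,0,0,0,0,0,0,0,0,0,0,0,0,-1,0,0,0,0,0,-3,0,0,0,0,0,-4,0,0,0]
  jaw: 6.5

```text
clock: 14.45
eef_pos: [0.5689, -0.0615, 0.2056]
ee_rot: [0.992, 0.124, -0.002, -0.0]
ft_force: [1.7, 0.2, 0.1]
opening: 0.763
grip_force: 0.0
```

Call:
move_arm:
  targets: [-0.5,-2,-1,0,0,0,-0.9,-4,0,0,0,0,-0.9,-4,0,0,0,0,-0.9,-4,0,0,0,0,-0.9,-4,0,0,0,0]

```text
clock: 14.95
eef_pos: [0.4854, 0.1041, 0.2165]
ee_rot: [0.992, 0.123, 0.0, 0.0]
ft_force: [0.6, -0.0, -0.6]
opening: 0.763
grip_force: 0.0
```

Call:
move_arm:
  targets: [-0.9,-4,1.5,0,0,0,-0.9,-4,2,0,0,0,-0.6,-2.4,1,0,0,0,0,0,0,0,0,0,0,0,0,0,0,0]

```text
clock: 15.45
eef_pos: [0.4374, 0.198, 0.1711]
ee_rot: [0.992, 0.124, -0.0, 0.0]
ft_force: [-0.1, -0.2, -0.8]
opening: 0.762
grip_force: 0.0
```

Run:
```python
from h import *
s=st();g=cam('wrist');c,m=disc(g,(.4374,.1974),.010,.03,.018,.03)
go((*c,.085),s=s)
t=cam('top');disc(t,(.571,-.0612),.06,.067,.064,.03);disc(t,(.571,-.0612),.046,.053,.05,.04)
p=cv2.projectPoints(np.array([[*c,.009]]),cv2.Rodrigues(g['R'])[0],g['t'],g['K'],g['D'])[0].ravel();print(p)
u,v=p.astype(int);f=g['frame'][max(0,v-50):v+50,max(0,u-60):u+60];q=cam('scene')
p=cv2.projectPoints(np.array([[*c,.009]]),cv2.Rodrigues(q['R'])[0],q['t'],q['K'],q['D'])[0].ravel();print(p)
u,v=p.astype(int);f2=q['frame'][v-25:v+25,u-20:u+20]
cv2.imwrite('pics/c1.png',np.hstack([cv2.resize(f,(420,400),interpolation=2),cv2.resize(f2,(320,400),interpolation=2)]))
```

```text
15.45 [0.4374 0.198  0.1711] [ 9.923e-01  1.242e-01 -3.000e-04  2.000e-04] [-0.09 -0.21 -0.81] [ 0.019 -0.049  0.043] 0.762 0.0
centre [0.4383 0.1992] r 0.0177 rms 0.0002 medz 0.016
shift cm [ 0.12 -0.1   8.61] yaw now 14.27 tilt fix [0.02 0.04 0.  ] turn None
centre [ 0.571  -0.0612] r 0.0233 rms 0.0001 medz 0.0635
centre [ 0.5713 -0.0617] r 0.0291 rms 0.0003 medz 0.0493
[273.55494812 209.4124886 ]
[213.40825323 242.96698656]
```

View pics/c1.png

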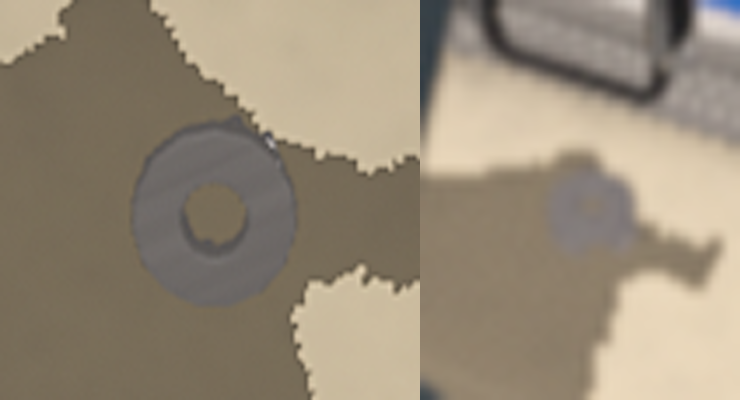

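The narrow spacer is home (top at 63.5 mm). The crop shows the collar at (273,209) of the wrist view with its slot not clearly visible. Grasping the collar; I'll read the slot from depth afterwards.

Call:
move_arm:
  targets: [0.12,-0.1,2.5,0,0,0,0,0,3,0,0,0,0,0,2,0,0,0,0,0,0.6,0,0,0,0,0,0,0,0,0]
  jaw: 5.8

```text
clock: 16.1
eef_pos: [0.4385, 0.1983, 0.0895]
ee_rot: [0.992, 0.123, -0.001, 0.0]
ft_force: [0.1, -0.1, 0.3]
opening: 0.679
grip_force: 0.0
```

Call:
move_arm:
  targets: [0,0,0,0,0,0,0,0,0,0,0,0]

```text
clock: 16.3
eef_pos: [0.4391, 0.1993, 0.0908]
ee_rot: [0.992, 0.123, 0.001, -0.0]
ft_force: [0.1, -0.9, 0.7]
opening: 0.681
grip_force: 0.0
```

Run:
```python
from h import *
s=st();go((.4383,.1992,.083),s=s)
```

```text
16.3 [0.4391 0.1993 0.0908] [ 9.924e-01  1.234e-01  5.000e-04 -3.000e-04] [ 0.08 -0.92  0.73] [ 0.019  0.013 -0.045] 0.681 0.0
shift cm [-0.08 -0.01  0.78] yaw now 14.17 tilt fix [-0.02 -0.07  0.  ] turn None
```

Call:
move_arm:
  targets: [-0.08,0,0.4,0,0,0,0,0,0.35,0,0,0,0,0,0,0,0,0]

```text
clock: 16.6
eef_pos: [0.4372, 0.1988, 0.0819]
ee_rot: [0.992, 0.124, -0.001, 0.0]
ft_force: [0.2, 0.6, 0.1]
opening: 0.68
grip_force: 0.0
```

Call:
move_arm:
  targets: [0,0,0,0,0,0,0,0,0,0,0,0,0,0,0,0,0,0]
  jaw: 2.6

```text
clock: 16.9
eef_pos: [0.4375, 0.1989, 0.0825]
ee_rot: [0.992, 0.124, -0.0, 0.0]
ft_force: [-1.4, 0.3, 5.1]
opening: 0.397
grip_force: 39.4
```

Call:
move_arm:
  targets: [0,0,0,0,0,0,0,0,-1,0,0,0,0,0,-3,0,0,0,0,0,-4,0,0,0,0,0,-4,0,0,0]

```text
clock: 17.4
eef_pos: [0.4371, 0.1987, 0.2038]
ee_rot: [0.992, 0.124, -0.001, 0.0]
ft_force: [1.9, -1.6, -1.5]
opening: 0.396
grip_force: 40.1
```

Call:
move_arm:
  targets: [0,0,0,0,0,0,0,0,0,0,0,0]

```text
clock: 17.6
eef_pos: [0.438, 0.199, 0.2032]
ee_rot: [0.992, 0.123, 0.001, -0.0]
ft_force: [-0.7, 0.7, -1.0]
opening: 0.396
grip_force: 40.1
```

Run:
```python
from h import *
s=st();g=cam('wrist');o=held(g,s,.018,.018,.007)
M=Ro.from_quat(s['ee_rot']).as_matrix();T=(world(g)-s['eef_pos'])@M;zt=np.median(T[(np.hypot(T[...,0],T[...,1])<.015)&(np.hypot(T[...,0],T[...,1])>.009)&(T[...,2]<.09)][:,2])
q=T.reshape(-1,3);q=q[(q[:,2]>zt+.008)&(q[:,2]<zt+.0195)&(np.hypot(q[:,0]-o[0],q[:,1]-o[1])<.019)]
a=np.degrees(np.arctan2(q[:,1]-o[1],q[:,0]-o[0]));rr=np.hypot(q[:,0]-o[0],q[:,1]-o[1])
print(zt,len(q))
for k in range(-180,180,10):
    m=(a>=k)&(a<k+10)
    if m.sum(): print(k,m.sum(),'r',np.percentile(rr[m],[5,50,95]).round(4),'z',np.percentile(q[m,2]-zt,[5,95]).round(4))
f=g['frame'];cv2.imwrite('pics/c2.png',cv2.resize(f[200:320,195:355],(800,600),interpolation=2))
a=np.array([.571,-.0612])-M[:2,:2]@o;print('TCP target',a.round(4));go((*a,.19),s=s)
```

```text
17.6 [0.438  0.199  0.2032] [ 9.923e-01  1.235e-01  7.000e-04 -2.000e-04] [-0.73  0.72 -1.02] [ 0.013 -0.006 -0.006] 0.396 40.1
held centre cm [ 0.06 -0.02] r 0.0175 n 145 top 0.0665 underside 0.0845
-0.007160205644908342 167
-60 23 r [0.0137 0.015  0.0157] z [0.0081 0.0098]
-50 38 r [0.0114 0.013  0.0145] z [0.0081 0.0095]
-40 19 r [0.0108 0.0118 0.0125] z [0.008 0.009]
-30 4 r [0.0097 0.0101 0.0107] z [0.0083 0.009 ]
-20 2 r [0.0089 0.009  0.009 ] z [0.0081 0.0082]
10 2 r [0.0088 0.009  0.0091] z [0.008  0.0081]
20 4 r [0.0094 0.0099 0.01  ] z [0.008  0.0088]
30 19 r [0.0108 0.0114 0.0124] z [0.008  0.0091]
40 33 r [0.0119 0.0131 0.0144] z [0.0081 0.0093]
50 23 r [0.0142 0.0149 0.0157] z [0.0081 0.0095]
TCP target [ 0.5705 -0.0615]
shift cm [ 6.46 28.5   1.32] yaw now 14.18 tilt fix [-0.02 -0.08  0.  ] turn None
```

View pics/c2.png

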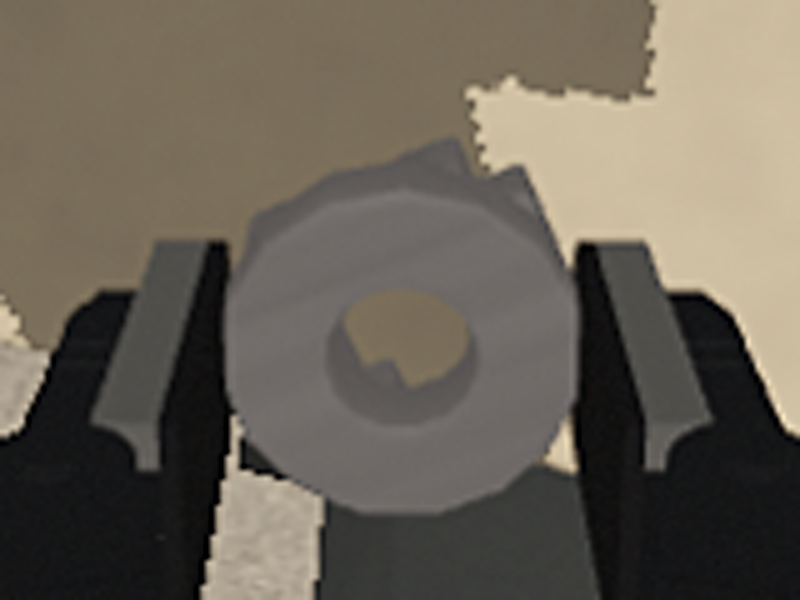

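Run:
```python
from h import *
s=r.read_state();g=cam('wrist');o=np.array([.0006,-.0002]);zt=.0665
M=Ro.from_quat(s['ee_rot']).as_matrix();T=(world(g)-s['eef_pos'])@M
q=T.reshape(-1,3);rr=np.hypot(q[:,0]-o[0],q[:,1]-o[1]);k=(q[:,2]>zt+.003)&(q[:,2]<zt+.02)&(rr<.0195);q=q[k];rr=rr[k]
a=np.degrees(np.arctan2(q[:,1]-o[1],q[:,0]-o[0]));print(len(q))
for j in range(-180,180,8):
    m=(a>=j)&(a<j+8)
    if m.sum()>1: print(j,m.sum(),'r',np.percentile(rr[m],[5,50,95]).round(4),'z',np.percentile(q[m,2]-zt,[5,95]).round(4))
```

```text
549
-180 22 r [0.0076 0.0098 0.0108] z [0.0035 0.0165]
-172 23 r [0.0077 0.0096 0.0103] z [0.0039 0.0164]
-164 16 r [0.0075 0.0081 0.0113] z [0.0034 0.0163]
-156 16 r [0.0075 0.0081 0.0103] z [0.0036 0.0164]
-148 14 r [0.0076 0.0087 0.0094] z [0.004  0.0153]
-140 16 r [0.0071 0.0082 0.0086] z [0.0042 0.0158]
-132 8 r [0.0073 0.0076 0.0081] z [0.004  0.0142]
-124 10 r [0.0072 0.0077 0.0142] z [0.0048 0.0123]
-116 6 r [0.0072 0.0073 0.0158] z [0.0031 0.0105]
-76 10 r [0.0171 0.0175 0.0181] z [0.0036 0.0108]
-68 20 r [0.016  0.0168 0.0183] z [0.0048 0.0163]
-60 7 r [0.0146 0.0168 0.0171] z [0.004 0.017]
-52 11 r [0.0167 0.017  0.0172] z [0.0031 0.0071]
-44 10 r [0.0165 0.0167 0.0169] z [0.0035 0.0063]
-36 10 r [0.0162 0.0167 0.0169] z [0.0035 0.0066]
-28 14 r [0.0164 0.0168 0.0171] z [0.0036 0.0071]
-20 15 r [0.0162 0.0164 0.0168] z [0.0035 0.0068]
-12 16 r [0.0162 0.0163 0.0168] z [0.0035 0.0074]
-4 17 r [0.0133 0.0164 0.0169] z [0.0039 0.017 ]
4 29 r [0.0141 0.0162 0.0168] z [0.0032 0.0163]
12 44 r [0.0151 0.0162 0.0166] z [0.0038 0.0154]
20 25 r [0.0156 0.0166 0.0171] z [0.0036 0.0148]
28 12 r [0.0145 0.0167 0.0168] z [0.0037 0.0149]
36 42 r [0.0149 0.0165 0.0174] z [0.0045 0.0164]
44 30 r [0.0166 0.0171 0.0176] z [0.0033 0.0154]
52 14 r [0.0168 0.0171 0.0172] z [0.0035 0.0148]
60 11 r [0.0166 0.017  0.019 ] z [0.0035 0.016 ]
68 11 r [0.0166 0.0173 0.0179] z [0.0036 0.0139]
76 2 r [0.0169 0.017  0.0172] z [0.0154 0.0169]
108 5 r [0.007  0.0071 0.0164] z [0.0031 0.0052]
116 5 r [0.0072 0.0074 0.017 ] z [0.0037 0.0065]
124 5 r [0.0072 0.0074 0.0079] z [0.0033 0.0077]
132 6 r [0.0071 0.0072 0.0092] z [0.0035 0.0141]
140 8 r [0.0074 0.0077 0.0078] z [0.0034 0.0065]
148 7 r [0.0071 0.0078 0.008 ] z [0.0043 0.0072]
156 10 r [0.0069 0.0075 0.0081] z [0.0035 0.008 ]
164 9 r [0.0075 0.0078 0.0083] z [0.0039 0.0083]
172 11 r [0.0072 0.0078 0.0121] z [0.0032 0.0166]
```

The crop shows stepped lugs, corners at (450,145) and (515,170). The opening is to the upper left, and the slot edges run (345,330)→(370,365). That puts the slot near −31° in the tool, i.e. 45° in the world. The pin is near −19°, so I turn about +64° about tool z. Travelling to the spindle.

Call:
move_arm:
  targets: [0.5,2,0,0,0,0,0.9,4,0,0,0,0,0.9,4,0,0,0,0,0.9,4,0,0,0,0,0.9,4,0,0,0,0]

```text
clock: 18.2
eef_pos: [0.5211, 0.0329, 0.2006]
ee_rot: [0.992, 0.124, -0.002, -0.0]
ft_force: [1.0, 0.9, -0.8]
opening: 0.395
grip_force: 40.1
```

Call:
move_arm:
  targets: [0.9,4,0,0,0,0,0.9,4,0,0,0,0,0.56,2.5,0,0,0,0,0,0,0,0,0,8,0,0,0,0,0,8]

```text
clock: 18.7
eef_pos: [0.5693, -0.0628, 0.2001]
ee_rot: [1.0, -0.02, -0.002, 0.0]
ft_force: [-0.1, 0.6, -2.0]
opening: 0.397
grip_force: 40.2
```

Call:
move_arm:
  targets: [0,0,0,0,0,8,0,0,0,0,0,8,0,0,0,0,0,8,0,0,0,0,0,8,0,0,0,0,0,8]

```text
clock: 19.2
eef_pos: [0.5691, -0.0614, 0.2003]
ee_rot: [0.933, -0.359, -0.002, 0.001]
ft_force: [0.5, -0.1, -1.5]
opening: 0.394
grip_force: 40.2
```

Call:
move_arm:
  targets: [0,0,0,0,0,8,0,0,0,0,0,0,0,0,0,0,0,0]

```text
clock: 19.5
eef_pos: [0.5695, -0.0613, 0.201]
ee_rot: [0.908, -0.419, -0.001, 0.001]
ft_force: [-0.2, 0.5, -1.4]
opening: 0.392
grip_force: 40.2
```

Run:
```python
from h import *
s=st();print(np.round(s['qpos'],2));g=cam('wrist');o=held(g,s,.018,.018,.007)
M=Ro.from_quat(s['ee_rot']).as_matrix();a=np.array([.571,-.0612])-M[:2,:2]@o;print('TCP target',a.round(4));go((*a,.19),-50,s=s)
W=world(g)
for z0,z1,r0 in((.084,.096,.02),(.0585,.066,.03)):
    Q=W.reshape(-1,3);Q=Q[(np.hypot(*(Q[:,:2]-[.571,-.0612]).T)<r0)&(Q[:,2]>z0)&(Q[:,2]<z1)]
    print(len(Q),Q.mean(0).round(4),Q.min(0).round(4),Q.max(0).round(4)) if len(Q) else 0
```

```text
19.5 [ 0.5695 -0.0613  0.201 ] [ 9.079e-01 -4.192e-01 -1.300e-03  9.000e-04] [-0.2   0.48 -1.38] [-0.007 -0.014  0.01 ] 0.392 40.2
[-0.02  0.54  0.06  1.83 -0.04  0.78 -2.37]
held centre cm [ 0.07 -0.01] r 0.0174 n 139 top 0.0666 underside 0.0846
TCP target [ 0.5705 -0.0608]
shift cm [ 0.02 -0.12  1.1 ] yaw now -49.57 tilt fix [0.16 0.09 0.  ] turn 0.43
124 [ 0.5739 -0.0634  0.0884] [ 0.5692 -0.0669  0.0841] [ 0.5769 -0.0573  0.0928]
1913 [ 0.5751 -0.0662  0.0619] [ 0.5471 -0.0851  0.0585] [ 0.5939 -0.0383  0.0653]
```

Call:
move_arm:
  targets: [0.02,-0.12,0.7,0.1,0.1,0,0,0,0.8,0,0,0,0,0,0,0,0,0,0,0,0,0,0,0]

```text
clock: 19.95
eef_pos: [0.5708, -0.061, 0.1866]
ee_rot: [0.907, -0.421, 0.0, 0.0]
ft_force: [-0.8, -0.8, -1.0]
opening: 0.394
grip_force: 40.1
```

Run:
```python
from h import *
s=st();go((.5705,-.0608,.18),-50,s=s)
g=cam('wrist');M=Ro.from_quat(s['ee_rot']).as_matrix();T=(world(g)-s['eef_pos'])@M
# pilot seen through bore, tool axes
q=T.reshape(-1,3);q=q[(np.hypot(q[:,0]-.0007,q[:,1])<.0075)&(q[:,2]>.07)&(q[:,2]<.115)]
print(len(q),q.mean(0).round(4),q.min(0).round(4),q.max(0).round(4))
```

```text
19.95 [ 0.5708 -0.061   0.1866] [ 9.071e-01 -4.209e-01  3.000e-04  0.000e+00] [-0.77 -0.82 -1.03] [-0.001  0.023 -0.06 ] 0.394 40.1
shift cm [-0.04  0.02  0.66] yaw now -49.79 tilt fix [-0.01 -0.04  0.  ] turn 0.21
114 [ 0.0014 -0.0007  0.0954] [-0.0067 -0.0069  0.07  ] [0.0061 0.0067 0.1148]
```

Call:
move_arm:
  targets: [-0.03,0.02,0.5,0,0,0,0,0,0.5,0,0,0,0,0,0.4,0,0,0,0,0,0,0,0,0,0,0,0,0,0,0]

```text
clock: 20.5
eef_pos: [0.5708, -0.0608, 0.173]
ee_rot: [0.907, -0.421, 0.001, -0.0]
ft_force: [0.7, 0.3, -0.3]
opening: 0.393
grip_force: 40.2
```

Run:
```python
from h import *
s=st();go((.5705,-.0608,.1535),-50,s=s)
```

```text
20.5 [ 0.5708 -0.0608  0.173 ] [ 9.07e-01 -4.21e-01  7.00e-04 -1.00e-04] [ 0.69  0.32 -0.28] [-0.025  0.034  0.037] 0.393 40.2
shift cm [-0.02  0.02  1.95] yaw now -49.8 tilt fix [-0.04 -0.07  0.  ] turn 0.2
```

Call:
move_arm:
  targets: [0,0,0.4,0,0,0,0,0,0.5,0,0,0,0,0,0.5,0,0,0,0,0,0.1,0,0,0,0,0,0,0,0,0]

```text
clock: 21.0
eef_pos: [0.5706, -0.0608, 0.1578]
ee_rot: [0.907, -0.421, 0.0, 0.0]
ft_force: [0.4, -0.0, -1.0]
opening: 0.397
grip_force: 40.2
```

Call:
move_arm:
  targets: [0,0,0.2,0,0,0,0,0,0.2,0,0,0,0,0,0,0,0,0]

```text
clock: 21.3
eef_pos: [0.5707, -0.0608, 0.1539]
ee_rot: [0.907, -0.421, 0.001, -0.0]
ft_force: [0.5, -0.4, -1.1]
opening: 0.397
grip_force: 40.2
```

Run:
```python
from h import *
s=st();go((.5705,-.0608,.1465),-50,s=s)
```

```text
21.3 [ 0.5707 -0.0608  0.1539] [ 9.07e-01 -4.21e-01  6.00e-04 -1.00e-04] [ 0.52 -0.38 -1.07] [0.009 0.049 0.006] 0.397 40.2
shift cm [-0.02  0.02  0.74] yaw now -49.8 tilt fix [-0.04 -0.06  0.  ] turn 0.2
```

Call:
move_arm:
  targets: [0,0,0.1,0,0,0,0,0,0.1,0,0,0,0,0,0,0,0,0]

```text
clock: 21.6
eef_pos: [0.5708, -0.0608, 0.1521]
ee_rot: [0.907, -0.421, 0.001, -0.0]
ft_force: [0.5, 0.2, -0.1]
opening: 0.4
grip_force: 40.2
```

Call:
move_arm:
  targets: [0,0,0.1,0,0,0,0,0,0,0,0,0]

```text
clock: 21.8
eef_pos: [0.5708, -0.0608, 0.1511]
ee_rot: [0.907, -0.421, 0.001, -0.0]
ft_force: [0.6, -0.1, -0.6]
opening: 0.391
grip_force: 40.2
```

Run:
```python
from h import *
s=st();go((.5705,-.0608,.1465),-50,s=s)
```

```text
21.8 [ 0.5708 -0.0608  0.1511] [ 9.07e-01 -4.21e-01  7.00e-04 -1.00e-04] [ 0.62 -0.08 -0.56] [ 0.03  -0.004 -0.003] 0.391 40.2
shift cm [-0.02  0.02  0.46] yaw now -49.8 tilt fix [-0.05 -0.07  0.  ] turn 0.2
```

Call:
move_arm:
  targets: [0,0,0.15,0,0,0,0,0,0.15,0,0,0,0,0,0,0,0,0]

```text
clock: 22.1
eef_pos: [0.5707, -0.0608, 0.1479]
ee_rot: [0.907, -0.421, 0.001, -0.0]
ft_force: [-0.8, -0.6, -0.9]
opening: 0.392
grip_force: 40.2
```

Call:
move_arm:
  targets: [0,0,0.1,0,0,0,0,0,0,0,0,0]

```text
clock: 22.3
eef_pos: [0.5708, -0.0608, 0.147]
ee_rot: [0.907, -0.421, 0.001, -0.0]
ft_force: [-1.0, 0.3, -0.3]
opening: 0.395
grip_force: 40.2
```

Call:
move_arm:
  targets: [0,0,0.08,0,0,0,0,0,0,0,0,0]

```text
clock: 22.5
eef_pos: [0.571, -0.0609, 0.1466]
ee_rot: [0.907, -0.421, 0.001, -0.0]
ft_force: [-0.5, -0.4, 2.5]
opening: 0.393
grip_force: 40.4
```

Home height reached with only 2.5 N of contact, so the slot dropped over the pin. Releasing and checking.

Call:
move_arm:
  targets: [0,0,0,0,0,0,0,0,0,0,0,0,0,0,0,0,0,0,0,0,-1,0,0,0,0,0,-3,0,0,0]
  jaw: 5.8

```text
clock: 23.0
eef_pos: [0.5691, -0.0606, 0.185]
ee_rot: [0.907, -0.421, -0.002, 0.001]
ft_force: [1.1, -0.0, -0.8]
opening: 0.677
grip_force: 0.0
```

Call:
move_arm:
  targets: [0,0,-4,0,0,0,0,0,-4,0,0,0,-4,0,0,0,0,0,-4,0,0,0,0,0,-4,0,0,0,0,0]

```text
clock: 23.5
eef_pos: [0.4924, 0.0317, 0.2673]
ee_rot: [0.907, -0.421, 0.001, -0.001]
ft_force: [1.0, 1.5, 0.1]
opening: 0.677
grip_force: 0.0
```

Call:
move_arm:
  targets: [0,0,0,0,0,0,0,0,0,0,0,0,0,0,0,0,0,0]

```text
clock: 23.8
eef_pos: [0.494, 0.03, 0.2668]
ee_rot: [0.907, -0.422, 0.001, -0.0]
ft_force: [-0.0, -0.3, -0.3]
opening: 0.675
grip_force: 0.0
```

Run:
```python
from h import *
s=st();
for n in('top','wrist'):
    t=cam(n);print(n)
    for a in((.075,.086,.082,.024),(.056,.068,.064,.03),(.043,.053,.05,.04)):
        try: disc(t,(.571,-.0612),*a)
        except Exception as e: print(a,e)
t=cam('top')
disc(t,(.401,-.0575),.008,.03,.017,.05)
```

```text
23.8 [0.494  0.03   0.2668] [ 9.068e-01 -4.216e-01  1.500e-03 -3.000e-04] [-0.03 -0.3  -0.29] [-0.04   0.006  0.046] 0.675 0.0
top
centre [ 0.5719 -0.0604] r 0.0175 rms 0.0004 medz 0.0818
centre [ 0.5731 -0.0554] r 0.0183 rms 0.0014 medz 0.0634
centre [ 0.5715 -0.0615] r 0.0294 rms 0.0003 medz 0.0498
wrist
centre [ 0.5702 -0.0602] r 0.0175 rms 0.0003 medz 0.0801
centre [ 0.5694 -0.0611] r 0.0233 rms 0.0002 medz 0.062
centre [ 0.5699 -0.0616] r 0.0292 rms 0.0002 medz 0.048Traceback (most recent call last):
  File "<stdin>", line 9, in <module>
  File "h.py", line 25, in disc
    cs=cv2.findContours(m,0,1)[0]; c=cv2.convexHull(max(cs,key=cv2.contourArea)).reshape(-1,2)
                                                    ~~~^^^^^^^^^^^^^^^^^^^^^^^^
ValueError: max() iterable argument is empty
```

```bash
python3 -c "
from plant import r
print(r.finish_job())"
```

```text
the job is handed in; nothing more can be done
None
```

The wide spacer, the narrow spacer and the collar are on the spindle in that order and fully home, with the collar's slot over the pin (its top measured 82 mm up, as expected). The job was handed in at about 24 s. The last check of the timer's position was blocked by the arm, but the arm stayed well above it and the bottle and cup were never approached.

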